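# Weigh the copper scrap on the spring balance

### The arm

A 6-joint arm with a two-finger parallel gripper is mounted at the origin on the work surface. World frame = base frame: x ahead of the robot, y to its left, z up, the work surface at z = 0. Lengths are in mm, angles in rad, forces in N, time in s.
With the tool pointing down it reaches from about 275 to 875 mm from the base axis. Payload 12.5 kg.
Tool frame: the origin (TCP) lies on the centre line of the jaws, within the pads' length; the fingertips stand 19 mm ahead of it and the grasp point (between the pads) is the TCP (r.finger_overhang is the distance from the TCP to the fingertips, in mm); z points along the fingers, y is the line along which they close (so a half turn about z gives the same grasp; the last joint's range is limited). The gripper opens to 85 mm and grips with 20 to 120 N. Pads are 22 mm wide; open, the fingers measure 114 mm over their backs; the gripper's body (76 mm by 85 mm) begins 54 mm behind the grasp point. The pads swing forward as they close: fully open they stand 13 mm farther back than shut.
Start: joints at [-1.377, 0.351, 1.652, -0, 1.139, -0.085], TCP at [151.381, -528.742, 250.29] pointing down, gripper open.
Joint ranges: [-2.75, 2.75], [-0.79, 2.1], [0.01, 2.65], [-1.57, 4.71], [0.07, 3.14], [-2.87, 2.87]. Speed limits (rad/s): [2.22, 2.22, 2.79, 3.14, 3.14, 3.14].

### API

Orientations are given as a unit quaternion [w, x, y, z].
In Python, from rig import r gives the robot as it stands.
- The arm moves only by the shell command python3 steer.py [FORCE], which reads ROWS from standard input. ROWS is a JSON list of rows, 1 to 20 of them, each written [[dx, dy, dz], [rx, ry, rz], opening]: dx, dy, dz in normalised numbers (1 is 500 mm), then a rotation vector rx, ry, rz in shares of 2 rad (1.0 is 2 rad), then the finger opening in mm; each row is the pose to reach, as a shift and turn from the pose commanded when the command began, along the tool's axes at that moment; what a row does not reach only later rows make up. A row lasts 1/10 s, in which the tool goes at most 50 mm and 0.15 rad, less where a joint would pass 70% of its speed; a pose out of reach is approached as far as the arm can. The fingers move at their own pace and stop on an object; FORCE is the grip in N (left out, the last holds). Time passes only in rows, so rows that do not move let the fingers close. It prints the time, the measured TCP pose, the force, the opening and the grip force at its end. Input that does not fit is refused with a message, and nothing moves.
- r.sense(): the state, without advancing time (a new reading comes with each control period).
- r.capture(name): name is "scene" or "side" or "wrist"; returns the picture (400x640x3 uint8, red, green, blue); there is no depth.
- r.camera_params(name): a dict with "mtx" (3x3 intrinsics, pixels), "extrinsics" (4x4, takes a point from camera to world coordinates); the wrist camera has in their place "mount" (4x4, takes a point from camera to tool coordinates, whose origin is the TCP and whose axes are the flange's). Camera axes: x right, y down, z forward; pixel columns grow to the right and rows downward; lengths in mm; the calibration is good to about 2 mm. A picture is of the moment at which its call begins: read the wrist's pose just before it. camera_params takes no time and is no camera call.
- r.sign_off(): hands the job in; it is judged then, once.
The state is a dict: "clock": time; "qpos": joint angles; "joint_vel": joint speeds; "tau": joint torques, N m; "tool_pos": TCP position; "eef_rot": TCP orientation; "ft_force": force on the tool from outside, world axes, zero at the start; "moment": the same for the moment, N m; "grip_width": finger opening in mm; "gripper_force": force on a finger pad.
Only numpy, scipy, OpenCV 4.12 (cv2) and the standard library are available. Lean on these libraries where they do the work, as an engineer would, in place of code of your own. Each camera call takes 0.05 s, during which the arm holds its last target. There are 200 camera calls.

### The job

Weigh the crate of copper offcuts: take it by its blue grip, hang it by its steel bail on the hook of the green spring balance, and let its weight down slowly, without letting it drop, until the pointer has settled. Leave it hanging freely and still, and leave the crate of white plastic fittings where it stands.

Things in the scene. Friction and masses are not known exactly. Their poses are not given: they have to be found in the camera images.
- copper_crate: Grey crate, 120 (x) x 100 (y) x 48 mm, of copper offcuts fixed in it; 0.35-0.65 kg. Origin: centre of underside. Rigid bail of 6 mm steel wire in its x-z plane: uprights at x=+-57 to z=95, slopes meeting in a peak, wire centre x=y=0, z=137; the window below it is open along y from z=55. Blue grip 20 x 20 (sides along x, y) on the peak, z=137 to 187; hold at z=170.
- plastic_crate: The same crate, bail and blue grip (187 mm high in all), but filled with white plastic pipes and fittings; a bystander, not to be moved. Origin: centre of its underside, z up.
- hook_seat (a point): Bottom of the V of the 8 mm hook bar (bar centre), 215 mm up when empty; moves with the hook. Own z up; arm comes from a column (34 mm square, 336 high) at own y=+130. Bar rises to z=+20 at y=+-25, then level to column; free tip at y=-30, z=+30 (steel to +34). Bring the bail, its x along own x, over the tip from -y, wire 45+ mm above seat, and lower; at rest wire peak is about 10 above seat.
- hook (a joint): Travel in m of the sprung hook and red pointer of the green balance: 0 empty, grows downwards, stop at 0.060. Spring 200 N/m, light damping: a crate pulls it down 17 to 32 mm. A crate let go before its weight is down makes it shoot down at 0.2 m/s or more; keep it under 0.18 m/s.

How it is judged:
By the outcome, as a careful person would: the job done as asked, in the order asked, and still so for the second after the job is handed in, with the robot touching nothing.
It also fails if it takes over 56 s, if anything falls off the work surface, if the arm or the gripper's body presses on something with over 40 N, if the wrist force passes 120 N, or if a joint passes its speed limit or range.

## Working session

There is one attempt and no reset: what is moved stays moved. The work goes in short steps, Python scripts to look and compute and a shell command to move; the robot and the scene stay as the last step left them, time stands still between calls to the robot, and variables do not carry over. Pictures are saved under pics/ and viewed, at most 10 in all, crops included, and the job is handed in when it is done.

```bash
ls; mkdir -p pics
python3 - <<'E'
from rig import r
import cv2
s=r.sense(); print(s['clock'],s['tool_pos'],s['eef_rot'],s['grip_width'])
for n in ['scene','side']:
    im=r.capture(n); cv2.imwrite(f'pics/{n}0.png',im[:,:,::-1]); p=r.camera_params(n); print(n,p['mtx'],p['extrinsics'])
print(r.camera_params('wrist'))
E
```

```text
pics
rig.py
steer.py
0.0 [ 151.34143574 -528.43884709  249.73788277] [-5.99611445e-04  9.90299475e-01  1.38948157e-01 -2.08446672e-05] 85.72450937980096
scene [[493.1849133    0.         314.09683018]
 [  0.         493.1849133  203.53556031]
 [  0.           0.           1.        ]] [[ 8.71200472e-01  3.97330757e-01 -2.88336620e-01  8.53345889e+02]
 [ 4.90926173e-01 -7.03775263e-01  5.13509369e-01 -5.37461973e+02]
 [ 1.10888600e-03 -5.88921598e-01 -8.08189409e-01  1.06980794e+03]
 [ 0.00000000e+00  0.00000000e+00  0.00000000e+00  1.00000000e+00]]
side [[387.89560771   0.         320.83137233]
 [  0.         387.89560771 207.54822723]
 [  0.           0.           1.        ]] [[-9.25843444e-01 -2.90265809e-01  2.41991068e-01  3.01400510e+02]
 [-3.77907117e-01  7.11734678e-01 -5.92131708e-01  5.77206056e+02]
 [-3.57845724e-04 -6.39671407e-01 -7.68648400e-01  8.35292957e+02]
 [ 0.00000000e+00  0.00000000e+00  0.00000000e+00  1.00000000e+00]]
{'mtx': array([[279.78226569,   0.        , 324.99180583],
       [  0.        , 279.78226569, 201.51339871],
       [  0.        ,   0.        ,   1.        ]]), 'mount': array([[ 6.35062268e-04, -9.60183672e-01, -2.79368774e-01,
         7.12330971e+01],
       [ 9.99999088e-01,  2.76698620e-04,  1.32219570e-03,
         1.10040583e+00],
       [-1.19224977e-03, -2.79369359e-01,  9.60182972e-01,
        -1.24471670e+02],
       [ 0.00000000e+00,  0.00000000e+00,  0.00000000e+00,
         1.00000000e+00]])}
```

View pics/scene0.png

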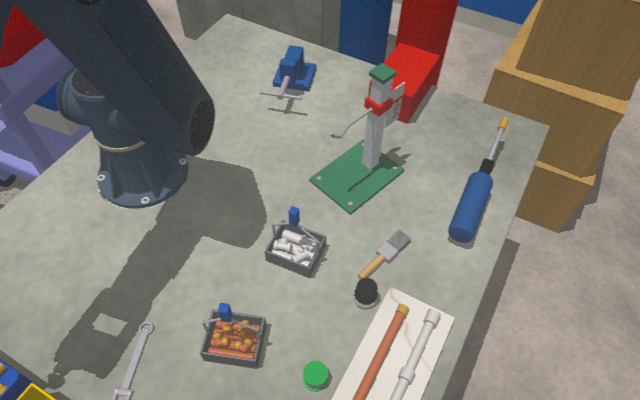

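View pics/side0.png

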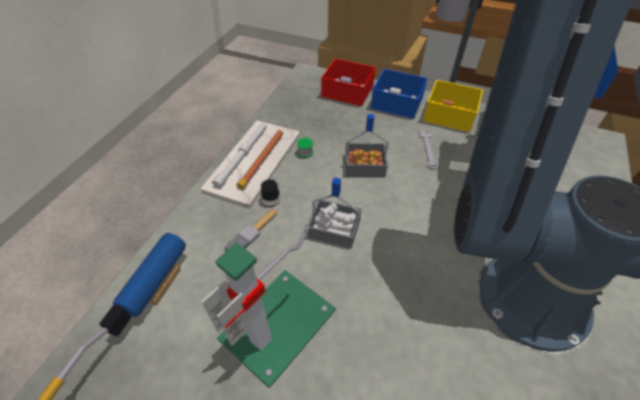

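The scene view shows the copper crate at about (235,340) with its grip at (224,312). The white crate is at (297,248), and the balance column is at (373,140) with its hook tip near (343,135). In the side view the copper crate is at (366,160), the white one at (335,222), and the hook tip at about (305,240). I'll enlarge both views.

Run:
```python
import cv2,numpy as np
a=cv2.imread('pics/scene0.png');b=cv2.imread('pics/side0.png')
def c(i,x,y,w,h,f): return cv2.resize(i[y:y+h,x:x+w],None,fx=f,fy=f,interpolation=cv2.INTER_CUBIC)
top=np.hstack([c(a,300,60,133,100,3),c(a,190,290,133,100,3)])
bot=np.hstack([c(b,195,215,133,100,3),c(b,320,100,133,100,3)])
cv2.imwrite('pics/comp.png',np.vstack([top,bot]))
for n,i in(('scene',a),('side',b)):
    h=cv2.cvtColor(i,cv2.COLOR_BGR2HSV)
    for col,lo,hi in(('blue',(105,120,50),(125,255,255)),('green',(65,80,30),(95,255,255))):
        m=cv2.inRange(h,lo,hi)
        k,l,st,ce=cv2.connectedComponentsWithStats(m)
        for j in range(1,k):
            if st[j,4]>40: print(n,col,st[j],ce[j].round(1))
```

```text
scene blue [ 339    0   53   65 2754] [364.1  28. ]
scene blue [ 458    0   79   24 1138] [501.4   7.9]
scene blue [273  46  30  40 498] [288.7  62.8]
scene blue [293  63  23  25 255] [306.2  74.9]
scene blue [ 34  81  25  30 335] [48.7 98.5]
scene blue [ 450  172   42   64 1429] [472.  202.7]
scene blue [289 207  10  19 132] [293.1 215.1]
scene blue [218 303  11  18 133] [223.4 310.6]
scene blue [  0 360  31  40 556] [ 11.8 382. ]
scene green [370  63  25  18 276] [381.9  72.1]
scene green [ 310  140   94   73 2795] [352.6 178.8]
scene green [303 361  25  30 542] [314.9 374.2]
side blue [594  48  24  50 481] [606.8  75.4]
side blue [ 371   69   56   49 1827] [398.  93.]
side blue [367 114   7  17  90] [369.8 121.9]
side blue [333 178   7  18 117] [335.8 186.4]
side blue [ 114  234   71   82 2322] [149.6 274.6]
side green [297 137  16  12 149] [304.6 143. ]
side green [217 244  39  35 788] [235.8 260.9]
side green [ 218  271  117  115 5124] [282.7 327.1]
```

View pics/comp.png

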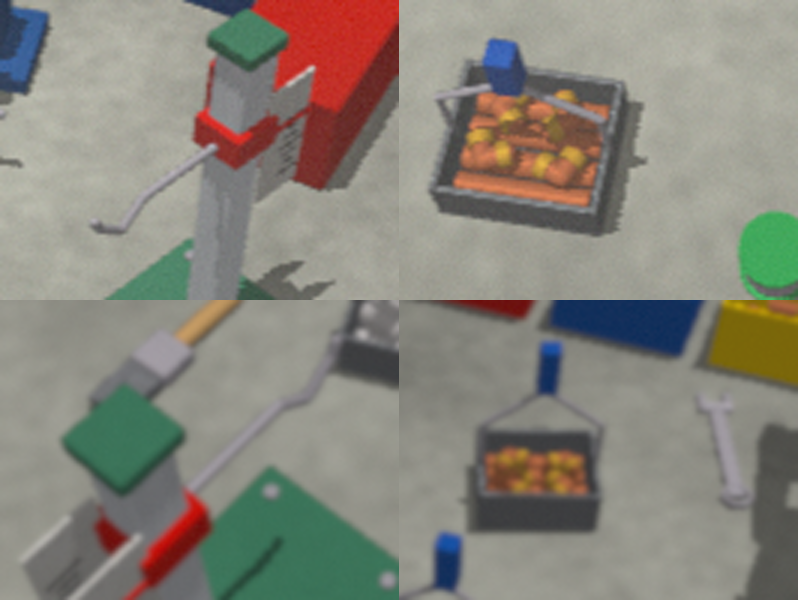

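The composite shows the hook tip (scene 331,135; side 307,228), the V bottom (scene 341,137; side 296,248) and the bar bend (scene 347,126; side 290,249). The copper crate's rim corners are clear, and its bail lies along the crate's left-right direction in the scene view.

```bash
cat > g.py <<'E'
from rig import r
import numpy as np
def ray(n,uv):
    p=r.camera_params(n);E=p['extrinsics']
    d=E[:3,:3]@np.linalg.solve(p['mtx'],[uv[0],uv[1],1.]);return E[:3,3],d/np.linalg.norm(d)
def tri(uvs):
    A=np.zeros((3,3));b=np.zeros(3);R=[ray(n,u) for n,u in uvs]
    for o,d in R: P=np.eye(3)-np.outer(d,d);A+=P;b+=P@o
    x=np.linalg.solve(A,b);return x.round(1),[round(float(np.linalg.norm((np.eye(3)-np.outer(d,d))@(x-o))),1) for o,d in R]
def plane(n,uv,z):
    o,d=ray(n,uv);return (o+d*(z-o[2])/d[2]).round(1)
E
python3 - <<'E'
from g import *
T=lambda a,b:tri([('scene',a),('side',b)])
S=lambda u,v:(300+u/3,60+v/3); D=lambda u,v:(195+u/3,215+(v-300)/3)
print('cgrip',T((223.4,310.6),(369.8,121.9)),'pgrip',T((293.1,215.1),(335.8,186.4)))
print('tip',T(S(94,225),D(335,340)),'seat',T(S(122,230),D(303,400)),'bend',T(S(142,198),D(285,403)))
print('bar',T(S(213,149),D(190,487)))
# cap top corners
print('capL',T(S(208,38),D(185,435)));print('capcen',T(S(248,35),D(122,435)))
C=[plane('scene',(57+u/3,290+v/3),48) for u,v in((462,62),(625,83),(605,207),(435,188))]
print(C,sum(C)/4)
C=[plane('side',(320+(u-399)/3,100+(v-300)/3),48) for u,v in((479,430),(600,430),(600,497),(477,494))]
print(C,sum(C)/4)
# base plate corners
print([plane('scene',u,6) for u in((310,180),(350,211),(403,168),(362,140))])
E
```

```text
cgrip (array([ 503.4, -275.7,  164.1]), [0.5, 0.5]) pgrip (array([504.8, -13. , 164.2]), [0.3, 0.3])
tip (array([495.1, 178.5, 241.7]), [1.4, 1.4]) seat (array([504.4, 210.2, 212.1]), [1.3, 1.3]) bend (array([508.9, 229.5, 233. ]), [3.3, 3.3])
bar (array([534.7, 304.8, 235.3]), [3.4, 3.4])
capL (array([514.5, 320.9, 327.9]), [2.1, 2.1])
capcen (array([541.9, 334.7, 331.9]), [1.6, 1.6])
[array([ 434.1, -255.9,   48. ]), array([ 547.7, -210.7,   48. ]), array([ 585. , -294.4,   48. ]), array([ 474. , -341.6,   48. ])] [ 510.2  -275.65   48.  ]
[array([ 572.7, -296. ,   48. ]), array([ 458.3, -342.7,   48. ]), array([ 431.3, -248.1,   48. ]), array([ 542.8, -207.1,   48. ])] [ 501.275 -273.475   48.   ]
[array([424.4, 203. ,   6. ]), array([568.3, 163.8,   6. ]), array([631.1, 369.5,   6. ]), array([483. , 409.6,   6. ])]
```

```bash
cat >> g.py <<'E'
from scipy.spatial.transform import Rotation as Ro
def rel(p,heading):
    """tool-axis shift & rotvec to world TCP p, tool down, tool x heading (deg)"""
    s=r.sense();w=s['eef_rot'];R=Ro.from_quat([w[1],w[2],w[3],w[0]])
    h=np.radians(heading);T=Ro.from_matrix(np.array([[np.cos(h),np.sin(h),0],[np.sin(h),-np.cos(h),0],[0,0,-1]]))
    T=T
    print('t',round(s['clock'],2),'pos',np.round(s['tool_pos'],1),'F',np.round(s['ft_force'],1),'w',round(s['grip_width'],1),'gf',round(s['gripper_force'],1))
    print('rel',np.round(R.inv().apply(np.array(p)-s['tool_pos']),1),np.round((R.inv()*T).as_rotvec(),3))
E
python3 -c "
from g import *
rel([503.5,-275.7,250],112)"
```

```text
t 0.1 pos [ 151.3 -528.5  249.8] F [ 0.6  0.  -0.1] w 85.5 gf 0.0
rel [ 408.1 -146.1   -0. ] [-1.000e-03 -1.000e-03 -1.676e+00]
```

The rows are not in the units I measure in: shifts go in shares of 500 mm and turns go in shares of 2 rad. I convert before sending: 408 mm / 500 = 0.816, -146 mm / 500 = -0.292, -1.676 rad / 2 = -0.838.

```bash
echo '[[[0.816, -0.292, 0], [0, 0, -0.838], 85], [[0.816, -0.292, 0], [0, 0, -0.838], 85], [[0.816, -0.292, 0], [0, 0, -0.838], 85], [[0.816, -0.292, 0], [0, 0, -0.838], 85], [[0.816, -0.292, 0], [0, 0, -0.838], 85], [[0.816, -0.292, 0], [0, 0, -0.838], 85], [[0.816, -0.292, 0], [0, 0, -0.838], 85], [[0.816, -0.292, 0], [0, 0, -0.838], 85], [[0.816, -0.292, 0], [0, 0, -0.838], 85], [[0.816, -0.292, 0], [0, 0, -0.838], 85], [[0.816, -0.292, 0], [0, 0, -0.838], 85], [[0.816, -0.292, 0], [0, 0, -0.838], 85], [[0.816, -0.292, 0], [0, 0, -0.838], 85], [[0.816, -0.292, 0], [0, 0, -0.838], 85], [[0.816, -0.292, 0], [0, 0, -0.838], 85], [[0.816, -0.292, 0], [0, 0, -0.838], 85], [[0.816, -0.292, 0], [0, 0, -0.838], 85]]' | python3 steer.py 60
python3 - <<'E'
from g import *
import cv2
rel([503.5,-275.7,170],112)
im=r.capture('wrist')[:,:,::-1]; cv2.imwrite('pics/w1.png',im)
E
```

```text
clock: 1.8
tool_pos: [503.4, -276.2, 250.3]
eef_rot: [-0.0, 0.56, 0.829, 0.0]
ft_force: [-0.0, 0.7, 0.4]
grip_width: 84.9
gripper_force: 0.0
t 1.8 pos [ 503.4 -276.2  250.3] F [-0.   0.7  0.4] w 84.9 gf 0.0
rel [ 0.4  0.3 80.3] [ 0.    -0.    -0.001]
```

View pics/w1.png

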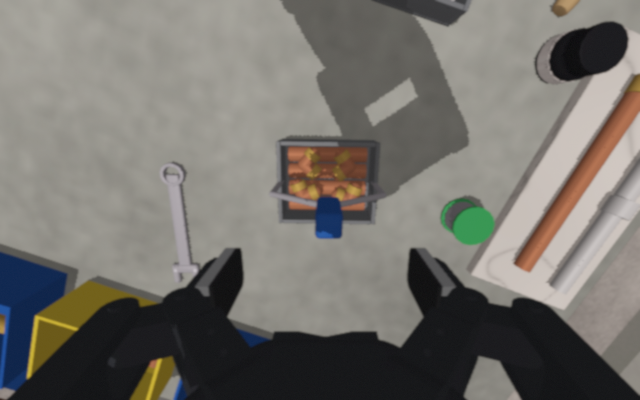

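The crate is square to the jaws, with the bail ends level at rows 193 and 193, and the grip centred at column 329. Now I'll go down and grip.

In the tool's units: 80 mm / 500 = 0.16, 70 mm / 500 = 0.14.

```bash
echo '[[[0, 0, 0.05], [0, 0, 0], 85], [[0, 0, 0.1], [0, 0, 0], 85], [[0, 0, 0.14], [0, 0, 0], 85], [[0, 0, 0.16], [0, 0, 0], 85], [[0, 0, 0.16], [0, 0, 0], 85], [[0, 0, 0.16], [0, 0, 0], 85], [[0, 0, 0.16], [0, 0, 0], 15], [[0, 0, 0.16], [0, 0, 0], 15], [[0, 0, 0.16], [0, 0, 0], 15], [[0, 0, 0.16], [0, 0, 0], 15], [[0, 0, 0.16], [0, 0, 0], 15], [[0, 0, 0.16], [0, 0, 0], 15], [[0, 0, 0.16], [0, 0, 0], 15], [[0, 0, 0.16], [0, 0, 0], 15]]' | python3 steer.py 60
```

```text
clock: 3.25
tool_pos: [503.6, -276.1, 170.4]
eef_rot: [0.0, 0.559, 0.829, 0.0]
ft_force: [2.9, 1.3, 0.6]
grip_width: 19.4
gripper_force: 59.7
```

In the tool's units: -245 mm / 500 = -0.49, -240 mm / 500 = -0.48.

```bash
echo '[[[0, 0, -0.01], [0, 0, 0], 15], [[0, 0, -0.03], [0, 0, 0], 15], [[0, 0, -0.07], [0, 0, 0], 15], [[0, 0, -0.12], [0, 0, 0], 15], [[0, 0, -0.18], [0, 0, 0], 15], [[0, 0, -0.24], [0, 0, 0], 15], [[0, 0, -0.3], [0, 0, 0], 15], [[0, 0, -0.36], [0, 0, 0], 15], [[0, 0, -0.41], [0, 0, 0], 15], [[0, 0, -0.45], [0, 0, 0], 15], [[0, 0, -0.48], [0, 0, 0], 15], [[0, 0, -0.49], [0, 0, 0], 15], [[0, 0, -0.49], [0, 0, 0], 15], [[0, 0, -0.49], [0, 0, 0], 15], [[0, 0, -0.49], [0, 0, 0], 15]]' | python3 steer.py
python3 - <<'E'
from g import *
# hook own axes
y=np.array([np.sin(np.radians(16)),np.cos(np.radians(16)),0]); seat=np.array([505,210,214])
rel(np.array([*(seat-150*y)[:2],415]),74)
E
```

```text
clock: 4.75
tool_pos: [503.2, -276.0, 414.3]
eef_rot: [-0.001, 0.559, 0.829, -0.0]
ft_force: [0.2, -0.1, -5.7]
grip_width: 19.4
gripper_force: 59.2
t 4.75 pos [ 503.2 -276.   414.3] F [ 0.2 -0.1 -5.7] w 19.4 gf 59.2
rel [ 3.317e+02  9.140e+01 -3.000e-01] [-0.002 -0.001  0.663]
```

In the tool's units: 332 mm / 500 = 0.664, 328 mm / 500 = 0.656, 0.663 rad / 2 = 0.3315.

```bash
echo '[[[0.012, 0.004, 0], [0, 0, 0.006], 15], [[0.048, 0.014, 0], [0, 0, 0.025], 15], [[0.1, 0.028, 0], [0, 0, 0.05], 15], [[0.16, 0.044, 0], [0, 0, 0.08], 15], [[0.22, 0.06, 0], [0, 0, 0.11], 15], [[0.28, 0.078, 0], [0, 0, 0.14], 15], [[0.34, 0.094, 0], [0, 0, 0.17], 15], [[0.4, 0.11, 0], [0, 0, 0.2], 15], [[0.46, 0.126, 0], [0, 0, 0.23], 15], [[0.516, 0.142, 0], [0, 0, 0.258], 15], [[0.564, 0.156, 0], [0, 0, 0.282], 15], [[0.604, 0.166, 0], [0, 0, 0.302], 15], [[0.636, 0.176, 0], [0, 0, 0.318], 15], [[0.656, 0.18, 0], [0, 0, 0.328], 15], [[0.664, 0.182, 0], [0, 0, 0.3315], 15], [[0.664, 0.182, 0], [0, 0, 0.3315], 15], [[0.664, 0.182, 0], [0, 0, 0.3315], 15], [[0.664, 0.182, 0], [0, 0, 0.3315], 15]]' | python3 steer.py
python3 - <<'E'
from g import *
import cv2
rel([505,210,300],74)
im=r.capture('wrist')[:,:,::-1]; cv2.imwrite('pics/w2.png',im)
E
```

```text
clock: 6.55
tool_pos: [463.5, 65.4, 415.3]
eef_rot: [0.0, 0.799, 0.602, -0.0]
ft_force: [0.1, 0.2, -5.2]
grip_width: 19.4
gripper_force: 59.2
t 6.55 pos [463.5  65.4 415.3] F [ 0.1  0.2 -5.2] w 19.4 gf 59.2
rel [150.5   0.  115.2] [-0.  0. -0.]
```

View pics/w2.png

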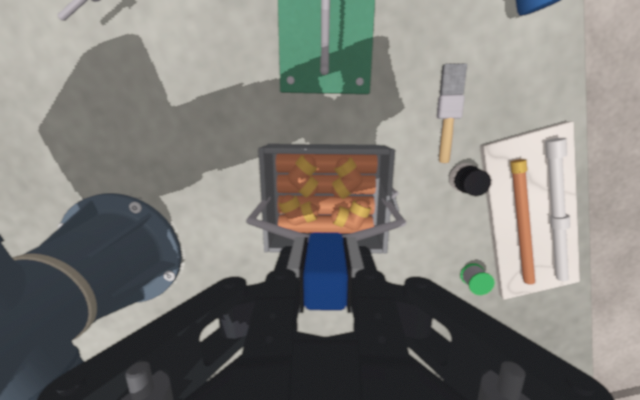

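The bar is vertical in the wrist image at column 325, with its tip at about (325,73), so the yaw is aligned. I'll work out the tip's world position.

Run:
```python
from g import *
s=r.sense();p=r.camera_params('wrist');w=s['eef_rot'];R=Ro.from_quat([w[1],w[2],w[3],w[0]])
M=p['mount']
def pl(uv,z):
    d=R.apply(M[:3,:3]@np.linalg.solve(p['mtx'],[uv[0],uv[1],1]));o=s['tool_pos']+R.apply(M[:3,3])
    return (o+d*(z-o[2])/d[2]).round(1)
print('tip',pl((325,73),245),'bar',pl((325.5,5),235),'plate',pl((280,93),6),pl((371,94),6))
y=np.array([np.sin(np.radians(16)),np.cos(np.radians(16)),0])
print('pred tip',np.array([505,210,0])-30*y)
```

```text
tip [495.8 174.3 245. ] bar [512.8 232.2 235. ] plate [419.3 198.8   6. ] [575.1 152.4   6. ]
pred tip [496.73087933 181.16214912   0.        ]
```

In the tool's units: 117 mm / 500 = 0.234, 115 mm / 500 = 0.23.

```bash
echo '[[[0, 0, 0.01], [0, 0, 0], 15], [[0, 0, 0.04], [0, 0, 0], 15], [[0, 0, 0.084], [0, 0, 0], 15], [[0, 0, 0.132], [0, 0, 0], 15], [[0, 0, 0.18], [0, 0, 0], 15], [[0, 0, 0.214], [0, 0, 0], 15], [[0, 0, 0.23], [0, 0, 0], 15], [[0, 0, 0.234], [0, 0, 0], 15], [[0, 0, 0.234], [0, 0, 0], 15], [[0, 0, 0.234], [0, 0, 0], 15]]' | python3 steer.py
echo '[[[0.008, 0, 0], [0, 0, 0], 15], [[0.028, 0, 0], [0, 0, 0], 15], [[0.056, 0, 0], [0, 0, 0], 15], [[0.086, 0, 0], [0, 0, 0], 15], [[0.116, 0, 0], [0, 0, 0], 15], [[0.146, 0, 0], [0, 0, 0], 15], [[0.176, 0, 0], [0, 0, 0], 15], [[0.206, 0, 0], [0, 0, 0], 15], [[0.236, 0, 0], [0, 0, 0], 15], [[0.262, 0, 0], [0, 0, 0], 15], [[0.282, 0, 0], [0, 0, 0], 15], [[0.294, 0, 0], [0, 0, 0], 15], [[0.298, 0, 0], [0, 0, 0], 15], [[0.298, 0, 0], [0, 0, 0], 15], [[0.298, 0, 0], [0, 0, 0], 15]]' | python3 steer.py
python3 - <<'E'
from g import *
import cv2
rel([504.3,208.5,256],74)
c=lambda n,x,y,w,h:cv2.resize(r.capture(n)[y:y+h,x:x+w,::-1],None,fx=3,fy=3,interpolation=cv2.INTER_CUBIC)
cv2.imwrite('pics/h1.png',np.hstack([c('scene',290,50,133,190),c('side',210,180,133,190)]))
E
```

```text
clock: 7.6
tool_pos: [463.9, 65.8, 299.1]
eef_rot: [0.0, 0.799, 0.602, 0.001]
ft_force: [0.1, -0.7, -6.4]
grip_width: 19.3
gripper_force: 59.2
clock: 9.1
tool_pos: [504.4, 208.7, 298.3]
eef_rot: [0.0, 0.799, 0.602, -0.0]
ft_force: [-1.1, -0.7, -5.1]
grip_width: 19.2
gripper_force: 59.2
t 9.1 pos [504.4 208.7 298.3] F [-1.1 -0.7 -5.1] w 19.2 gf 59.2
rel [-0.2 -0.1 42.3] [-0.  0. -0.]
```

View pics/h1.png

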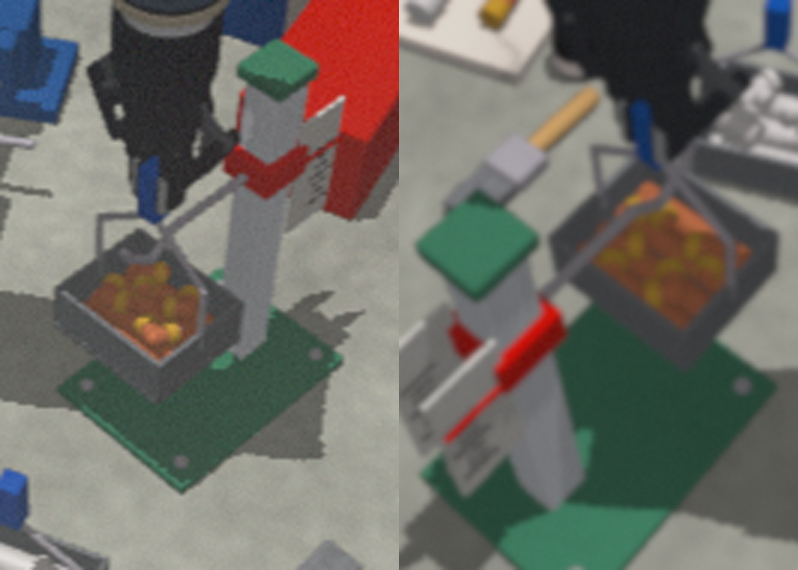

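The hook passes through the bail window, with its tip and V visible below the wire at about crop (125-160, 255). Now I'll lower it.

In the tool's units: 50 mm / 500 = 0.1, 48 mm / 500 = 0.096.

```bash
echo '[[[0, 0, 0.006], [0, 0, 0], 15], [[0, 0, 0.016], [0, 0, 0], 15], [[0, 0, 0.028], [0, 0, 0], 15], [[0, 0, 0.04], [0, 0, 0], 15], [[0, 0, 0.05], [0, 0, 0], 15], [[0, 0, 0.058], [0, 0, 0], 15], [[0, 0, 0.064], [0, 0, 0], 15], [[0, 0, 0.068], [0, 0, 0], 15], [[0, 0, 0.072], [0, 0, 0], 15], [[0, 0, 0.076], [0, 0, 0], 15], [[0, 0, 0.08], [0, 0, 0], 15], [[0, 0, 0.084], [0, 0, 0], 15], [[0, 0, 0.088], [0, 0, 0], 15], [[0, 0, 0.092], [0, 0, 0], 15], [[0, 0, 0.096], [0, 0, 0], 15], [[0, 0, 0.1], [0, 0, 0], 15], [[0, 0, 0.1], [0, 0, 0], 15], [[0, 0, 0.1], [0, 0, 0], 15]]' | python3 steer.py
python3 -c "
from g import *
for i in range(4): r.capture('wrist');rel([504.3,208.5,220],74)"
```

```text
clock: 11.0
tool_pos: [504.6, 209.1, 248.4]
eef_rot: [0.0, 0.799, 0.602, 0.0]
ft_force: [-0.3, -0.6, -3.4]
grip_width: 19.6
gripper_force: 59.5
t 11.05 pos [504.5 209.1 248.4] F [-0.4 -0.6 -3.7] w 19.3 gf 59.5
rel [-0.6 -0.1 28.4] [ 0. -0.  0.]
t 11.1 pos [504.5 209.1 248.4] F [-0.4 -0.2 -3.5] w 19.0 gf 59.5
rel [-0.6 -0.1 28.4] [ 0. -0.  0.]
t 11.15 pos [504.5 209.1 248.4] F [-0.8 -0.5 -3.5] w 19.4 gf 59.5
rel [-0.6 -0.1 28.4] [ 0. -0.  0.]
t 11.2 pos [504.5 209.  248.4] F [ 0.3  0.5 -3.3] w 19.2 gf 59.5
rel [-0.6 -0.1 28.4] [ 0. -0.  0.]
```

In the tool's units: 15 mm / 500 = 0.03, 14.5 mm / 500 = 0.029.

```bash
echo '[[[0, 0, 0.004], [0, 0, 0], 15], [[0, 0, 0.008], [0, 0, 0], 15], [[0, 0, 0.012], [0, 0, 0], 15], [[0, 0, 0.016], [0, 0, 0], 15], [[0, 0, 0.02], [0, 0, 0], 15], [[0, 0, 0.024], [0, 0, 0], 15], [[0, 0, 0.027], [0, 0, 0], 15], [[0, 0, 0.029], [0, 0, 0], 15], [[0, 0, 0.03], [0, 0, 0], 15], [[0, 0, 0.03], [0, 0, 0], 15], [[0, 0, 0.03], [0, 0, 0], 15], [[0, 0, 0.03], [0, 0, 0], 15]]' | python3 steer.py
python3 -c "
from g import *
F=[]
for i in range(8): r.capture('wrist');F.append([*r.sense()['ft_force'],*r.sense()['moment']])
print(np.mean(F,0).round(2));rel([504.3,208.5,220],74)"
```

```text
clock: 12.4
tool_pos: [504.5, 209.1, 233.4]
eef_rot: [0.0, 0.799, 0.602, 0.0]
ft_force: [-0.3, 0.3, -1.0]
grip_width: 18.9
gripper_force: 59.8
[ 0.21 -0.03 -0.68  0.01 -0.04 -0.02]
t 12.8 pos [504.5 209.1 233.3] F [ 0.4  0.  -0.4] w 19.4 gf 59.9
rel [-0.6 -0.  13.3] [0. 0. 0.]
```

In the tool's units: 3.5 mm / 500 = 0.007, 3 mm / 500 = 0.006.

```bash
echo '[[[0, 0, 0.002], [0, 0, 0], 15], [[0, 0, 0.004], [0, 0, 0], 15], [[0, 0, 0.006], [0, 0, 0], 15], [[0, 0, 0.007], [0, 0, 0], 15], [[0, 0, 0.007], [0, 0, 0], 15], [[0, 0, 0.007], [0, 0, 0], 15]]' | python3 steer.py
python3 - <<'E'
from g import *
import cv2
F=[]
for i in range(12): r.capture('wrist');F.append([*r.sense()['ft_force'],*r.sense()['moment']])
print(np.mean(F,0).round(2));rel([504.3,208.5,220],74)
c=lambda n,x,y,w,h:cv2.resize(r.capture(n)[y:y+h,x:x+w,::-1],None,fx=3,fy=3,interpolation=cv2.INTER_CUBIC)
cv2.imwrite('pics/h2.png',np.hstack([c('scene',290,50,133,190),c('side',210,180,133,190)]))
E
```

```text
clock: 13.4
tool_pos: [504.5, 209.0, 229.8]
eef_rot: [0.0, 0.799, 0.602, 0.0]
ft_force: [0.2, 0.8, 0.5]
grip_width: 19.4
gripper_force: 60.0
[ 0.4   0.23  0.2   0.   -0.05 -0.01]
t 14.0 pos [504.5 209.  229.8] F [-0.1  0.4  0.1] w 19.1 gf 60.0
rel [-0.6 -0.   9.8] [ 0. -0.  0.]
```

View pics/h2.png

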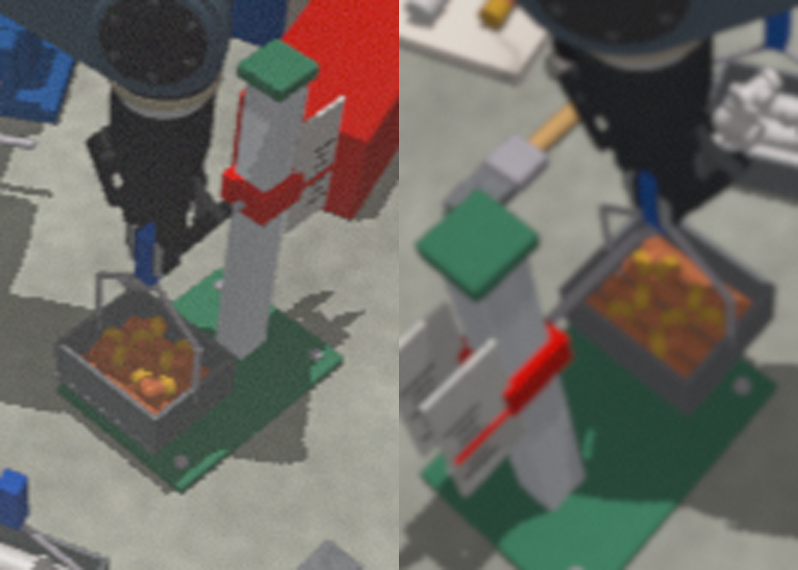

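The pointer and hook have dropped and the wrist carries about 0 N, so the balance now has the weight. I'll open gently.

```bash
echo '[[[0, 0, 0], [0, 0, 0], 18], [[0, 0, 0], [0, 0, 0], 19], [[0, 0, 0], [0, 0, 0], 20], [[0, 0, 0], [0, 0, 0], 21], [[0, 0, 0], [0, 0, 0], 23], [[0, 0, 0], [0, 0, 0], 26], [[0, 0, 0], [0, 0, 0], 32], [[0, 0, 0], [0, 0, 0], 40], [[0, 0, 0], [0, 0, 0], 40], [[0, 0, 0], [0, 0, 0], 50], [[0, 0, 0], [0, 0, 0], 60], [[0, 0, 0], [0, 0, 0], 60], [[0, 0, 0], [0, 0, 0], 60], [[0, 0, 0], [0, 0, 0], 60], [[0, 0, 0], [0, 0, 0], 60]]' | python3 steer.py 20
python3 - <<'E'
from g import *
import cv2
cv2.imwrite('pics/w3.png',r.capture('wrist')[:,:,::-1])
E
```

```text
clock: 15.6
tool_pos: [504.5, 209.1, 229.8]
eef_rot: [0.0, 0.799, 0.602, 0.0]
ft_force: [-0.2, 0.5, 0.5]
grip_width: 59.9
gripper_force: 0.0
```

View pics/w3.png

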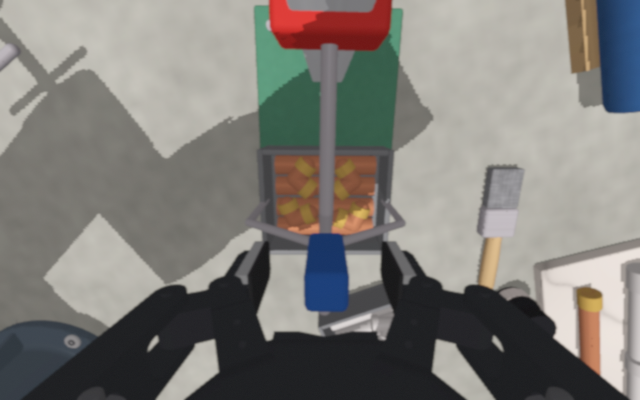

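The jaws are open on both sides of the grip and the crate hangs square on the bar at column 327. I'll go straight up and then check that it is still.

In the tool's units: -135 mm / 500 = -0.27, -128 mm / 500 = -0.256.

```bash
echo '[[[0, 0, -0.008], [0, 0, 0], 60], [[0, 0, -0.024], [0, 0, 0], 60], [[0, 0, -0.044], [0, 0, 0], 60], [[0, 0, -0.07], [0, 0, 0], 60], [[0, 0, -0.1], [0, 0, 0], 60], [[0, 0, -0.14], [0, 0, 0], 60], [[0, 0, -0.19], [0, 0, 0], 60], [[0, 0, -0.23], [0, 0, 0], 60], [[0, 0, -0.256], [0, 0, 0], 60], [[0, 0, -0.27], [0, 0, 0], 60], [[0, 0, -0.27], [0, 0, 0], 60], [[0, 0, -0.27], [0, 0, 0], 60]]' | python3 steer.py
echo '[[[0, 0, 0], [0, 0, 0], 60], [[0, 0, 0], [0, 0, 0], 60], [[0, 0, 0], [0, 0, 0], 60], [[0, 0, 0], [0, 0, 0], 60], [[0, 0, 0], [0, 0, 0], 60], [[0, 0, 0], [0, 0, 0], 60], [[0, 0, 0], [0, 0, 0], 60], [[0, 0, 0], [0, 0, 0], 60], [[0, 0, 0], [0, 0, 0], 60], [[0, 0, 0], [0, 0, 0], 60], [[0, 0, 0], [0, 0, 0], 60], [[0, 0, 0], [0, 0, 0], 60], [[0, 0, 0], [0, 0, 0], 60], [[0, 0, 0], [0, 0, 0], 60], [[0, 0, 0], [0, 0, 0], 60], [[0, 0, 0], [0, 0, 0], 60], [[0, 0, 0], [0, 0, 0], 60], [[0, 0, 0], [0, 0, 0], 60], [[0, 0, 0], [0, 0, 0], 60], [[0, 0, 0], [0, 0, 0], 60]]' | python3 steer.py
cat > still.py <<'E'
from g import *
import cv2
P=[]
for i in range(20):
    im=r.capture('wrist');h=cv2.cvtColor(np.ascontiguousarray(im),cv2.COLOR_RGB2HSV);m=cv2.inRange(h,(105,120,50),(125,255,255))
    m[:,:230]=0;m[:,420:]=0
    ys,xs=np.nonzero(m);P.append([xs.mean(),ys.mean(),len(xs)])
P=np.array(P);print(P[::3].round(1));print('ptp',np.ptp(P,0).round(2));rel([0,0,0],74)
cv2.imwrite('pics/w4.png',np.hstack([cv2.resize(im[:,:,::-1],(400,250)),cv2.resize(r.capture('scene')[50:240,230:534,::-1],(400,250))]))
E
python3 still.py
```

```text
clock: 16.85
tool_pos: [504.3, 208.9, 364.1]
eef_rot: [-0.0, 0.799, 0.602, -0.001]
ft_force: [-0.3, -0.5, -0.4]
grip_width: 60.0
gripper_force: 0.0
clock: 18.85
tool_pos: [504.5, 209.0, 364.8]
eef_rot: [-0.0, 0.799, 0.602, -0.0]
ft_force: [-0.4, -0.5, -0.4]
grip_width: 60.2
gripper_force: 0.0
[[335.9 229.6 737. ]
 [336.  229.7 738. ]
 [336.  229.8 737. ]
 [335.9 229.4 736. ]
 [335.9 229.4 736. ]
 [336.  229.6 737. ]
 [335.9 229.4 736. ]]
ptp [0.13 0.37 3.  ]
t 19.85 pos [504.5 209.  364.8] F [ 0.4  0.7 -0.4] w 60.1 gf 0.0
rel [-339.9 -427.4  364.8] [0. 0. 0.]
```

View pics/w4.png

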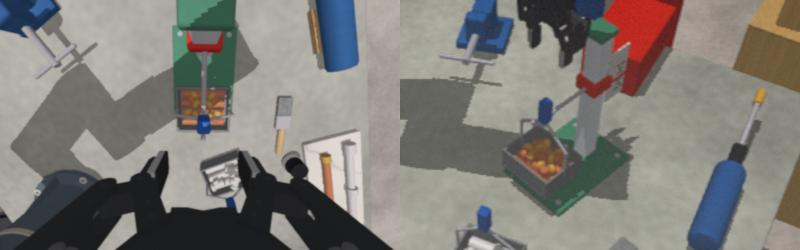

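The crate hangs freely, with only a residual movement of about 0.4 px and the gripper clear above it. I'll wait a few seconds for it to die out, then check again.

```bash
for i in 1 2 3; do echo '[[[0, 0, 0], [0, 0, 0], 60], [[0, 0, 0], [0, 0, 0], 60], [[0, 0, 0], [0, 0, 0], 60], [[0, 0, 0], [0, 0, 0], 60], [[0, 0, 0], [0, 0, 0], 60], [[0, 0, 0], [0, 0, 0], 60], [[0, 0, 0], [0, 0, 0], 60], [[0, 0, 0], [0, 0, 0], 60], [[0, 0, 0], [0, 0, 0], 60], [[0, 0, 0], [0, 0, 0], 60], [[0, 0, 0], [0, 0, 0], 60], [[0, 0, 0], [0, 0, 0], 60], [[0, 0, 0], [0, 0, 0], 60], [[0, 0, 0], [0, 0, 0], 60], [[0, 0, 0], [0, 0, 0], 60], [[0, 0, 0], [0, 0, 0], 60], [[0, 0, 0], [0, 0, 0], 60], [[0, 0, 0], [0, 0, 0], 60], [[0, 0, 0], [0, 0, 0], 60], [[0, 0, 0], [0, 0, 0], 60]]' | python3 steer.py >/dev/null; done; python3 still.py
```

```text
[[335.9 229.4 737. ]
 [335.9 229.4 735. ]
 [335.9 229.5 735. ]
 [335.9 229.4 736. ]
 [335.9 229.5 735. ]
 [335.9 229.4 735. ]
 [336.  229.6 736. ]]
ptp [0.13 0.36 2.  ]
t 26.9 pos [504.5 209.  364.8] F [ 0.3  0.2 -0.4] w 59.8 gf 0.0
rel [-339.9 -427.4  364.8] [-0. -0.  0.]
```

```bash
python3 -c "
from rig import r
print(r.sign_off())"
```

```text
the job is handed in; nothing more can be done
None
```

The copper crate hangs still on the green balance's hook, let down slowly and released at about 0 N; the plastic crate was not touched, and I handed the job in at about 27 s with the gripper clear.

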